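Tip the walnuts out of the pantry pail into the tray

TASK

Lift the pail by its bail, carry it over without spilling and stand it upright on the counter close beside the wooden tray, its tipping grip on the side away from the tray, and let go. Then take it by the tipping grip on its bottom rim and lift that, so that the pail tips and all four walnuts fall into the tray. Put the empty pail down on the counter clear of the tray, and leave the other things where they are.

Things in the scene. Friction and masses are not known exactly. Their poses are not given: they have to be found in the camera images.
- tray: Open rectangular wooden serving tray, 260 mm (own x) by 220 mm (own y), walls 8 mm thick and 28 mm high over the counter, inner floor 8 mm over the counter; origin at the centre of its underside. It is stuck firmly to the counter.
- pail_mid (a point): Centre of the small open metal pail, half-way up (42 mm over its base), fixed in the pail. Pail: 84 mm high, outer radius 46 mm at the base and 58 mm at the top (66 mm over its rolled rim), wall 3 mm, about 0.4 kg in all. Own z: up through its mouth. Own x: from the centre away from the tipping grip, i.e. the way it tips; own y: along both grips' axes. The bail's pivots are on own y, 34 mm above this point. The pail stands upright at the start with four walnuts in it.
- bail_roller: Dark wooden roller grip at the top of the pail's wire bail: 18 mm thick, 46 mm long along its own y (always the pail's y); origin at its centre, 100 mm from the bail's pivots (so 176 mm over the pail's base when the bail is upright). It turns on the wire with a slight drag, so the pail swings under it and settles in about a second.
- bail (a joint): Lean of the bail, rad: 0 = straight up over the pail's mouth, positive = leaning towards the pail's own +x (away from the tipping grip); stops at 0 and 1.35. Light friction holds it near upright (it starts between 0 and 0.35); past about 0.45 it drops forward to its stop. The pail hangs level from it, give or take 8 deg, once it has stopped swinging.
- tip_roller: Tipping grip: a like wooden roller, 18 mm thick, 46 mm long along its own y, turning with a slight drag, on two wire arms from the pail's bottom rim on its own -x side; origin at its centre, 106 mm from the pail's axis, 32 mm over the base; 31 mm of room to the pail's rim seen from above. The pail is higher than a gripper body may come: lean the gripper 15 to 25 deg back from the pail.
- walnut0_c (a point): Centre of one of four light brown walnuts, 32 mm thick and 33 mm long, 12 g, loose in the pail at the start.
- walnut0: The same walnut; origin on its surface, 16 mm from its centre (its underside at the start).
- walnut1_c (a point): Centre of one of four light brown walnuts, 32 mm thick and 33 mm long, 12 g, loose in the pail at the start.
- walnut1: The same walnut; origin on its surface, 16 mm from its centre (its underside at the start).
- walnut2_c (a point): Centre of one of four light brown walnuts, 32 mm thick and 33 mm long, 12 g, loose in the pail at the start.
- walnut2: The same walnut; origin on its surface, 16 mm from its centre (its underside at the start).
- walnut3_c (a point): Centre of one of four light brown walnuts, 32 mm thick and 33 mm long, 12 g, loose in the pail at the start.
- walnut3: The same walnut; origin on its surface, 16 mm from its centre (its underside at the start).
- pail: The pail itself (see pail_mid, same axes); origin at the centre of its underside. Lifted slowly by the tipping grip it first turns about its front bottom edge (own +x); the walnuts stay in until about 80 deg. Hanging free from that grip it rests about 98 deg from upright, mouth to own +x, reaching some 215 mm below (the lowest is its folded bail) the roller; a shake may be needed.
- mug: White mug, 80 mm wide, 95 mm high; bystander, to be left alone; origin at its underside.
- grinder: Black hand coffee grinder, 52 mm wide, 170 mm high; bystander, to be left alone; origin at its underside.
- tea_jar: Green glass jar, 70 mm wide, 110 mm high; bystander, to be left alone; origin at its underside.
- bowl: Blue bowl, 120 mm wide, 50 mm high; bystander, to be left alone; origin at its underside.
- spoon: Spoon lying flat between the tray and the robot, lengthwise along the world y; bystander, to be left alone; origin at its underside.
- tin: Metal tin, 64 mm wide, 90 mm high; bystander, to be left alone; origin at its underside.
Things that resemble listed ones, but are neither listed nor needed, are in the scene too. There is more than one size of the pail; the job needs the smaller.

How it is judged:
By the outcome, as a careful person would: the job done as asked, in the order asked, and still so for the second after the job is handed in, with the robot touching nothing.
It also fails if it takes over 72 s, if anything falls off the work surface, if the arm or the gripper's body presses on something with over 40 N, if the wrist force passes 120 N, or if a joint passes its speed limit or range.

ROBOT

A 6-joint arm with a two-finger parallel gripper is mounted at the origin on the work surface. World frame = base frame: x ahead of the robot, y to its left, z up, the work surface at z = 0. Lengths are in m, angles in rad, forces in N, time in s.
With the tool pointing down it reaches from about 0.3 to 0.875 m from the base axis. Payload 6.4 kg.
Tool frame: the origin (TCP) lies on the front face of the gripper's body, between the roots of the fingers; the fingertips stand 73 mm ahead of it and the grasp point (between the pads) lies ctrl.pinch_z ahead of it (ctrl.pinch_z is the distance from the TCP to the grasp point, in m); z points along the fingers, x is the direction in which the jaws open and shut, and the axes are right-handed (so a half turn about z gives the same grasp; the last joint's range is limited). The gripper opens to 85 mm and grips with 20 to 120 N. Pads are 22 mm wide; open, the fingers measure 114 mm over their backs; the gripper's body (76 mm by 85 mm) begins 54 mm behind the grasp point. The pads swing forward as they close: fully open they stand 13 mm farther back than shut.
Start: joints at [1.018, 0.181, 1.607, -0, 1.354, -0.206], TCP at [0.195, 0.541, 0.304] pointing down, gripper open.
Joint ranges: [-2.99, 2.99], [-0.89, 2.07], [0.3, 2.58], [-1.14, 4.28], [0, 2.63], [-3.12, 3.12]. Speed limits (rad/s): [2.57, 2.57, 3.01, 3.14, 3.14, 3.14].

INTERFACE

Orientations are given as a unit quaternion [w, x, y, z].
In Python, from bench import ctrl gives the robot as it stands.
- The arm moves only by the tool move_arm, never from a script. Its argument "rows" is text: rows parted by semicolons, each of 7 numbers parted by spaces: the shift along the tool's x, y, z in cm, then the turn, a rotation vector about the tool's x, y, z in degrees, then the opening, from 0 (shut) to 1 (fully open). In form: x y z rx ry rz grip; .... A call has 1 to 20 rows; each row shifts and turns the commanded pose from where the row before left it, along the tool's axes as they then stand; what a row does not reach is not made up. A row lasts 1/10 s, in which the tool goes at most 50 mm and 8.59 degrees, less where a joint would pass 70% of its speed; a pose out of reach is approached as far as the arm can. A call with a gripper value outside its range is refused whole. The fingers move at their own pace and stop on an object; the grip force is fixed at half the most. Time passes only in rows, so rows that do not move let the fingers close. It gives the time, the measured TCP pose, the force and the opening at its end, in the units of the state.
- ctrl.get_obs(): the state, without advancing time (a new reading comes with each control period).
- ctrl.camera(name): name is "scene" or "top" or "wrist"; returns a dict with "color" (480x640x3 uint8, blue, green, red), "fx", "fy", "cx", "cy" (pixels), "k1" (the pictures are not rectified: a ray, as slopes to the right and down, at radius r is drawn at 1 + k1 r^2 times it, then the intrinsics apply), "rvec" (rotation vector, rad) and "tvec" (3), from world to camera coordinates, as OpenCV has them. Camera axes: x right, y down, z forward; pixel columns grow to the right and rows downward; lengths in m; the calibration is good to about 2 mm. A picture is of the moment at which its call begins. There is no depth.
- ctrl.hand_in(): hands the job in, once; it reports no verdict.
Trained networks look in the newest picture that a camera, given by its name, has taken for a name from the list of things; names that differ only in an ending like _2 or _b are one class to them, and where a whole thing is asked for, a point or a joint stands for the part that bears it (a point fixed in the world has none). Each returns a list of dicts, best first, with "confidence" (0 to 1); they miss things now and then, are a little off and sometimes report something else, mostly with a low value. They report only what shows in the picture. A call takes as long as a camera call. They do not tell look-alikes from the thing itself.
- ctrl.look_for(camera, query): "bbox" ([left, top, right, bottom] in pixels, round what is visible of it).
- ctrl.trace(camera, query): "region" (480x640 bool, what is visible of it) and "bbox" ([left, top, right, bottom] in pixels, round what is visible of it).
The state is a dict: "time_s": time; "q": joint angles; "dq": joint speeds; "joint_efforts": joint torques, N m; "eef_pos": TCP position; "eef_rot": TCP orientation; "wrist_force": force on the tool from outside, world axes, zero at the start; "torque": the same for the moment, N m; "opening": opening from 0.0 (shut) to 1.0 (fully open).
Only numpy, scipy, OpenCV 4.12 (cv2) and the standard library are available. Lean on these libraries where they do the work, as an engineer would, in place of code of your own. Each camera call takes 0.05 s, during which the arm holds its last target.

## Working session

There is one attempt and no reset: what is moved stays moved. The work goes in short steps, Python scripts to look and compute and a tool call to move; the robot and the scene stay as the last step left them, time stands still between calls to the robot, and variables do not carry over. Pictures are saved under pics/ and viewed, and the job is handed in when it is done.

Besides the shell and the picture viewer there is one more tool, called by a JSON object that holds its "api" and its "payload", one argument or row to a line. move_arm: Moves the arm, as the interface text tells. Its arguments: {"type":"object","properties":{"rows":{"type":"string"}},"required":["rows"]}

```bash
ls; mkdir -p pics; cat > h.py <<'E'
import numpy as np, cv2
from scipy.spatial.transform import Rotation as R
from bench import ctrl
def snap(name,fn=None):
    c=ctrl.camera(name)
    if fn: cv2.imwrite('pics/'+fn,c['color'])
    return c
def ray(c,u,v):
    x=(u-c['cx'])/c['fx'];y=(v-c['cy'])/c['fy']
    d=np.array([c['k1'],0,0,0,0],float)
    K=np.array([[c['fx'],0,c['cx']],[0,c['fy'],c['cy']],[0,0,1]])
    xy=cv2.undistortPoints(np.array([[[u,v]]],float),K,d)[0,0]
    Rm=cv2.Rodrigues(np.array(c['rvec'],float))[0];t=np.array(c['tvec'],float)
    o=-Rm.T@t; dr=Rm.T@np.array([xy[0],xy[1],1.]); return o,dr/np.linalg.norm(dr)
def onz(c,u,v,z):
    o,d=ray(c,u,v); return o+d*(z-o[2])/d[2]
def proj(c,p):
    K=np.array([[c['fx'],0,c['cx']],[0,c['fy'],c['cy']],[0,0,1]])
    return cv2.projectPoints(np.array(p,float).reshape(-1,1,3),np.array(c['rvec'],float),np.array(c['tvec'],float),K,np.array([c['k1'],0,0,0,0],float))[0].reshape(-1,2)
def tri(rs):
    A=np.zeros((3,3));b=np.zeros(3)
    for o,d in rs:
        P=np.eye(3)-np.outer(d,d);A+=P;b+=P@o
    p=np.linalg.solve(A,b); return p,[np.linalg.norm((np.eye(3)-np.outer(d,d))@(p-o)) for o,d in rs]
E
python3 - <<'E'
from h import *
print(ctrl.pinch_z)
o=ctrl.get_obs();print(o['time_s'],o['eef_pos'],o['eef_rot'],o['opening'])
for n in ['scene','top','wrist']:
    c=snap(n,n+'0.png')
    for q in ['pail','bail_roller','tip_roller','tray','mug','grinder','tea_jar','bowl','spoon','tin','walnut0']:
        print(n,q,[(np.round(r['bbox']).astype(int).tolist(),round(r['confidence'],2)) for r in ctrl.look_for(n,q)])
print(ctrl.get_obs()['time_s'])
E
```

```text
pics
0.0539
0.0 [0.19519513 0.54038438 0.30295168] [ 3.63492589e-04  8.18497695e-01  5.74509112e-01 -8.19201217e-04] 0.9989440529584007
scene pail [([389, 284, 452, 358], 0.8), ([406, 175, 501, 279], 0.75), ([402, 329, 410, 335], 0.6)]
scene bail_roller [([446, 169, 470, 192], 0.6), ([406, 289, 427, 304], 0.52)]
scene tip_roller [([406, 288, 429, 308], 0.7), ([480, 261, 501, 280], 0.66)]
scene tray []
scene mug [([525, 306, 586, 367], 0.75)]
scene grinder []
scene tea_jar [([250, 314, 288, 367], 0.81)]
scene bowl [([196, 170, 237, 200], 0.82)]
scene spoon [([349, 218, 387, 274], 0.77), ([403, 293, 429, 307], 0.43)]
scene tin [([158, 193, 188, 229], 0.85)]
scene walnut0 [([402, 317, 422, 332], 0.69), ([422, 324, 433, 336], 0.61), ([159, 191, 184, 232], 0.44), ([399, 327, 408, 332], 0.36)]
top pail [([189, 300, 280, 377], 0.63), ([188, 198, 245, 276], 0.61)]
top bail_roller [([228, 324, 244, 356], 0.63), ([203, 204, 223, 214], 0.57)]
top tip_roller [([189, 315, 200, 342], 0.73), ([206, 265, 226, 273], 0.67), ([186, 201, 244, 276], 0.47)]
top tray [([352, 187, 448, 288], 0.73), ([489, 196, 523, 228], 0.64)]
top mug [([106, 264, 150, 303], 0.97)]
top grinder []
top tea_jar [([299, 126, 325, 166], 0.86)]
top bowl [([486, 254, 535, 301], 0.56)]
top spoon [([305, 262, 334, 342], 0.92)]
top tin [([490, 197, 524, 226], 0.97)]
top walnut0 [([208, 216, 225, 227], 0.59), ([214, 231, 222, 245], 0.57)]
wrist pail []
wrist bail_roller []
wrist tip_roller []
wrist tray []
wrist mug [([294, 400, 378, 470], 0.9)]
wrist grinder []
wrist tea_jar []
wrist bowl []
wrist spoon []
wrist tin []
wrist walnut0 []
1.8
```

View pics/scene0.png

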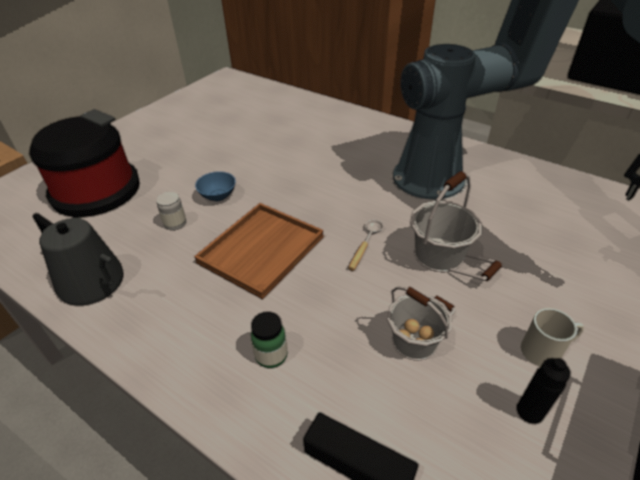

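View pics/top0.png

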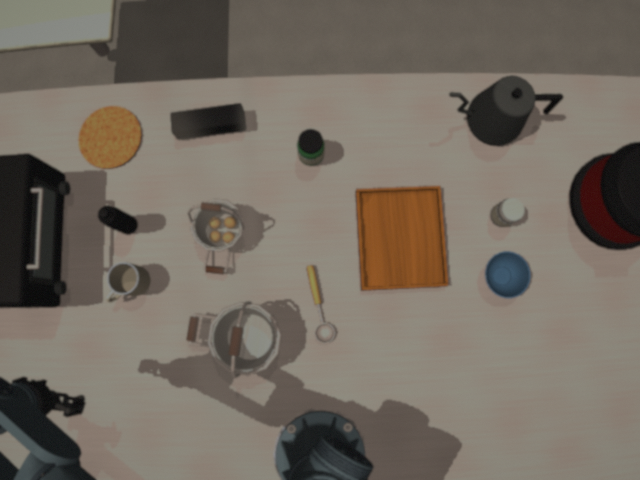

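```bash
python3 - <<'E'
import cv2
t=cv2.imread('pics/top0.png')[180:390,170:300]; s=cv2.imread('pics/scene0.png')[160:370,380:510]
cv2.imwrite('pics/crop0.png',cv2.resize(cv2.hconcat([t,s]),None,fx=2.8,fy=2.8,interpolation=cv2.INTER_CUBIC))
E
```

```text
(no output)
```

View pics/crop0.png

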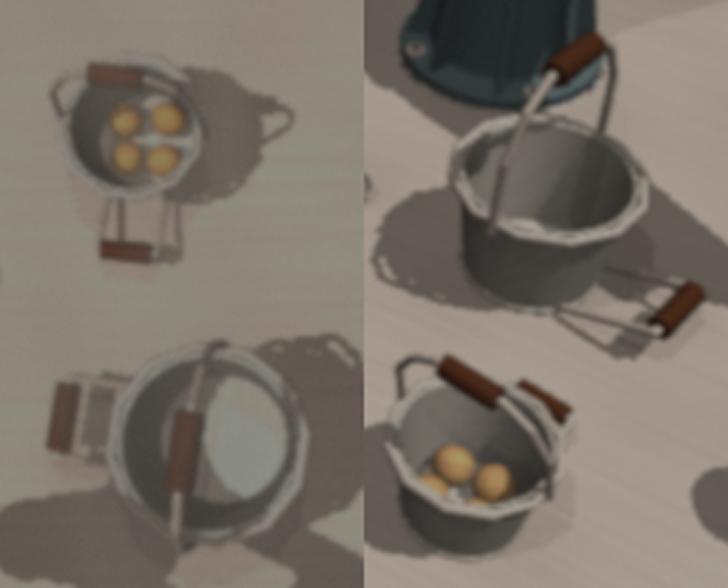

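```bash
python3 - <<'E'
from h import *
ct=snap('top'); 
def cen(n,q):
    out=[]
    for r in ctrl.trace(n,q):
        ys,xs=np.nonzero(r['region']); 
        if len(xs)<5: continue
        m=cv2.minAreaRect(np.c_[xs,ys].astype(np.float32)); out.append((xs.mean(),ys.mean(),r['confidence'],r['bbox'],m,r['region']))
    return out
T={q:cen('top',q) for q in ['bail_roller','tip_roller','pail','tray']}
cs=snap('scene')
S={q:cen('scene',q) for q in ['bail_roller','tip_roller','pail','tray']}
for q in T:
    for n,D in (('top',T),('scene',S)):
        for d in D[q]: print(n,q,np.round(d[:3],1),np.round(d[3]),[np.round(x,1) for x in d[4]])
for q in ['bail_roller','tip_roller']:
    for a in T[q]:
        for b in S[q]:
            p,e=tri([ray(ct,*a[:2]),ray(cs,*b[:2])]); print(q,np.round(a[:2]),np.round(b[:2]),np.round(p,4),np.round(e,4))
# tray corners
for d in T['tray'][:1]:
    for u,v in cv2.boxPoints(d[4]): print('tray corner',np.round(onz(ct,u,v,.028),4))
    print('tray c',np.round(onz(ct,d[0],d[1],.015),4))
for nm,u,v,z in [('mug',128,283,.05),('grinder',118,219,.085),('jar',311,146,.055),('bowl',508,275,.025),('tin',507,211,.045),('spoon head',327,332,.0),('spoon end',311,266,0),('big',244,340,.1),('black box',208,121,.03),('kettle',500,110,.05)]:
    print(nm,np.round(onz(ct,u,v,z),3))
print('cam',ray(ct,320,240)[0],ray(cs,320,240)[0])
E
```

```text
top bail_roller [235.3 341.1   0.8] [229. 326. 245. 359.] [array([235.3, 341.1]), array([11.1, 29. ]), np.float64(10.0)]
top bail_roller [210.9 206.3   0.7] [205. 203. 224. 212.] [array([210.7, 206.3]), array([21.5,  8.3]), np.float64(7.1)]
scene bail_roller [417.8 295.8   0.8] [409. 288. 428. 307.] [array([417.7, 295.8]), array([25.4,  9.6]), np.float64(31.0)]
top tip_roller [214.1 269.5   0.5] [204. 264. 223. 274.] [array([214. , 269.5]), array([ 7., 18.]), np.float64(90.0)]
top tip_roller [192.3 328.8   0.5] [188. 318. 196. 343.] [array([192. , 328.5]), array([25., 12.]), np.float64(90.0)]
top tip_roller [230.1 222.1   0.3] [227. 219. 237. 230.] [array([230., 222.]), array([10., 10.]), np.float64(90.0)]
scene tip_roller [366.  240.9   0.7] [350. 215. 384. 274.] [array([362. , 243.1]), array([17.2, 56.8]), np.float64(34.4)]
scene tip_roller [445.1 303.1   0.5] [435. 297. 454. 310.] [array([444.5, 302. ]), array([19.1,  6.4]), np.float64(45.0)]
top pail [239.9 337.7   0.7] [190. 304. 281. 376.] [array([234.8, 340.7]), array([72.8, 92.5]), np.float64(76.3)]
top pail [507.4 274.2   0.
[... 1488 characters left out ...]
558 0.0558]
tip_roller [230. 222.] [366. 241.] [0.5674 0.1419 0.2417] [0.0383 0.0383]
tip_roller [230. 222.] [445. 303.] [0.558  0.2336 0.1199] [0.0401 0.0401]
tray corner [ 0.6653 -0.1093  0.028 ]
tray corner [ 0.6722 -0.337   0.028 ]
tray corner [ 0.4082 -0.3342  0.028 ]
tray corner [ 0.4039 -0.1128  0.028 ]
tray c [ 0.5364 -0.2234  0.015 ]
mug [0.437 0.466 0.05 ]
grinder [0.593 0.482 0.085]
jar [ 0.773 -0.001  0.055]
bowl [ 0.431 -0.494  0.025]
tin [ 0.593 -0.497  0.045]
spoon head [ 0.304 -0.028  0.   ]
spoon end [0.472 0.008 0.   ]
big [0.294 0.168 0.1  ]
black box [0.86 0.27 0.03]
kettle [ 0.865 -0.503  0.05 ]
cam [ 0.34797623 -0.00697726  1.34039636] [1.14580288 0.4080101  0.82555879]
```

Two pails are in view: one at top (218,226) / scene (420,322), rim about 130 mm and holding four walnuts, and a bigger empty one at top (244,340) / scene (448,233). The smaller one with the walnuts is the one meant. The crop shows its bail roller at top (211,206) and its tipping grip at top (214,269).

{"api": "move_arm", "payload": {
  "rows": "-1.28 4.03 0 0 0 0 1;-1.28 4.03 0 0 0 0 1;-1.28 4.03 0 0 0 0 1;-1.28 4.03 0 0 0 0 1;-1.28 4.03 0 0 0 0 1;-1.28 4.03 0 0 0 0 1;-1.28 4.03 0 0 0 0 1;-1.28 4.03 0 0 0 0 1;-1.28 4.03 0 0 0 0 1;-1.28 4.03 0 0 0 0 1;-1.28 4.03 0 0 0 0 1;-1.28 4.03 0 0 0 0 1;0 0 0 0 0 7.8 1;0 0 0 0 0 7.8 1;0 0 0 0 0 7.8 1;0 0 0 0 0 7.8 1;0 0 0 0 0 7.8 1;0 0 0 0 0 7.8 1;0 0 0 0 0 7.8 1;0 0 0 0 0 7.8 1"
}}

```text
time_s: 4.3
eef_pos: [0.598, 0.2319, 0.3038]
eef_rot: [0.0, 0.998, 0.065, -0.0]
wrist_force: [-0.4, -0.4, -1.2]
opening: 0.997
```

{"api": "move_arm", "payload": {
  "rows": "0 0 0 0 0 7.8 1;0 0 0 0 0 7.8 1"
}}

```text
time_s: 4.5
eef_pos: [0.598, 0.2319, 0.3038]
eef_rot: [0.0, 0.997, -0.071, -0.0]
wrist_force: [-0.2, -0.2, -0.3]
opening: 0.997
```

```bash
cat >> h.py <<'E'
def st():
    o=ctrl.get_obs(); Rm=R.from_quat(np.array(o['eef_rot'])[[1,2,3,0]]).as_matrix(); p=np.array(o['eef_pos'])
    print('t %.2f'%o['time_s'],'p',np.round(p,4),'F',np.round(o['wrist_force'],1),'open %.3f'%o['opening'],'q',np.round(o['q'],2))
    print('tx',np.round(Rm[:,0],3),'ty',np.round(Rm[:,1],3),'tz',np.round(Rm[:,2],3),'pinch',np.round(p+Rm[:,2]*ctrl.pinch_z,4))
    return p,Rm
E
python3 - <<'E'
from h import *
p,Rm=st()
c=snap('wrist','w1.png')
for q in ['bail_roller','tip_roller']:
  for r in ctrl.trace('wrist',q):
    ys,xs=np.nonzero(r['region']); m=cv2.minAreaRect(np.c_[xs,ys].astype(np.float32))
    z={'bail_roller':.172,'tip_roller':.032}[q]
    print(q,round(r['confidence'],2),np.round(r['bbox']),[np.round(x,1) for x in m],np.round(onz(c,*m[0],z),4),[np.round(onz(c,u,v,z),3) for u,v in cv2.boxPoints(m)])
E
```

```text
t 4.50 p [0.598  0.2319 0.3038] F [-0.2 -0.2 -0.3] open 0.997 q [ 0.19  0.33  1.43 -0.    1.39  0.33]
tx [ 0.99  -0.143 -0.   ] ty [-0.143 -0.99   0.   ] tz [-0. -0. -1.] pinch [0.598  0.2319 0.2499]
bail_roller 0.96 [304. 222. 341. 318.] [array([323., 270.]), array([92., 34.]), np.float64(90.0)] [0.599  0.2327 0.172 ] [array([0.594, 0.258, 0.172]), array([0.611, 0.256, 0.172]), array([0.604, 0.205, 0.172]), array([0.586, 0.208, 0.172])]
tip_roller 0.97 [148. 174. 173. 238.] [array([161. , 204.5]), array([59.1, 24.2]), np.float64(83.4)] [0.4679 0.2521 0.032 ] [array([0.462, 0.276, 0.032]), array([0.481, 0.276, 0.032]), array([0.474, 0.227, 0.032]), array([0.454, 0.227, 0.032])]
```

View pics/w1.png

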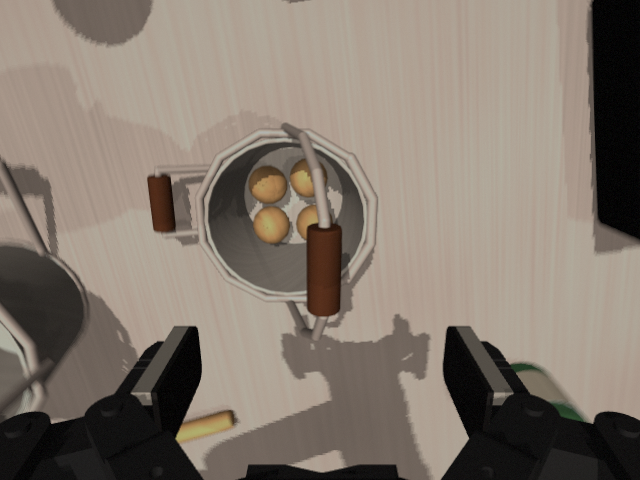

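The wrist view shows the bail roller at (323,270) between the open fingers, with the four walnuts in the pail and the tipping grip at (161,204). Alignment is good, so I descend and close.

{"api": "move_arm", "payload": {
  "rows": "0.1 0 2 0 0 0 1;0 0 2 0 0 0 1;0 0 2 0 0 0 1;0 0 1.8 0 0 0 1;0 0 0 0 0 0 0;0 0 0 0 0 0 0;0 0 0 0 0 0 0;0 0 0 0 0 0 0;0 0 0 0 0 0 0;0 0 0 0 0 0 0"
}}

```text
time_s: 5.65
eef_pos: [0.5998, 0.2319, 0.2273]
eef_rot: [-0.0, 0.998, -0.069, 0.001]
wrist_force: [1.0, 0.0, 4.3]
opening: 0.188
```

```bash
python3 - <<'E'
from h import *
p,Rm=st()
c=snap('scene','s2.png'); cv2.imwrite('pics/s2c.png',cv2.resize(c['color'][200:380,340:520],None,fx=3,fy=3))
E
```

```text
t 5.65 p [0.5998 0.2319 0.2273] F [1.  0.  4.3] open 0.188 q [ 0.18  0.4   1.49 -0.    1.25  0.32]
tx [ 0.991 -0.137  0.003] ty [-0.137 -0.991 -0.001] tz [ 0.003  0.    -1.   ] pinch [0.5999 0.2319 0.1734]
```

View pics/s2c.png

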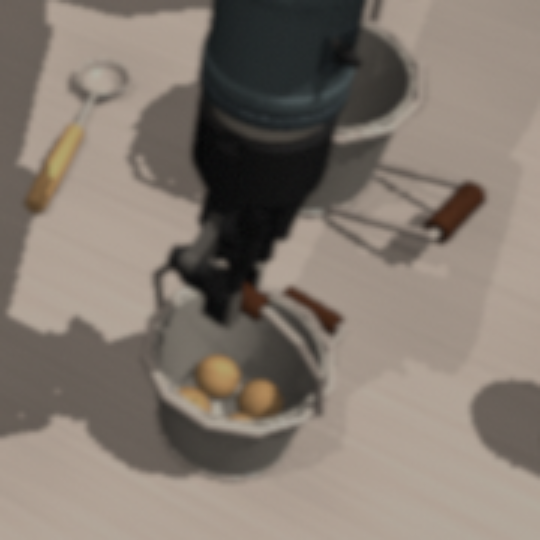

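Roller gripped (opening 0.19). I bring the bail upright along its arc, then lift gently.

{"api": "move_arm", "payload": {
  "rows": "-0.5 0 -0.13 0 0 0 0;-0.6 0 -0.12 0 0 0 0;-0.6 0 -0.08 0 0 0 0;-0.6 0 -0.05 0 0 0 0;-0.4 0 -0.02 0 0 0 0;0 0 -0.3 0 0 0 0;0 0 -0.5 0 0 0 0;0 0 -0.8 0 0 0 0;0 0 -1 0 0 0 0;0 0 -1 0 0 0 0;0 0 -1 0 0 0 0;0 0 -1 0 0 0 0;0 0 -0.8 0 0 0 0;0 0 -0.4 0 0 0 0;0 0 -0.2 0 0 0 0"
}}

```text
time_s: 7.2
eef_pos: [0.5724, 0.2355, 0.3005]
eef_rot: [-0.0, 0.998, -0.069, 0.0]
wrist_force: [-0.4, -0.0, -4.9]
opening: 0.19
```

```bash
python3 - <<'E'
from h import *
p,Rm=st()
c=snap('scene','s3.png'); cv2.imwrite('pics/s3c.png',cv2.resize(c['color'][200:380,340:520],None,fx=3,fy=3))
E
```

```text
t 7.20 p [0.5724 0.2355 0.3005] F [-0.4 -0.  -4.9] open 0.190 q [0.2  0.28 1.49 0.   1.37 0.34]
tx [ 0.991 -0.137  0.001] ty [-0.137 -0.991 -0.   ] tz [ 0.001  0.    -1.   ] pinch [0.5724 0.2355 0.2466]
```

View pics/s3c.png

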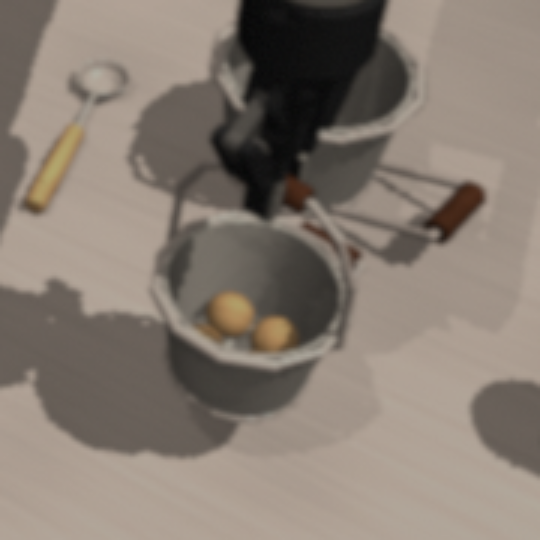

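The pail hangs level with the walnuts inside. Carrying it to beside the tray's +y side, then turning it.

{"api": "move_arm", "payload": {
  "rows": "0.12 0.5 0 0 0 0 0;0.12 1 0 0 0 0 0;0.12 1.5 0 0 0 0 0;0.12 1.6 0 0 0 0 0;0.12 1.6 0 0 0 0 0;0.12 1.6 0 0 0 0 0;0.12 1.6 0 0 0 0 0;0.12 1.6 0 0 0 0 0;0.12 1.6 0 0 0 0 0;0.12 1.6 0 0 0 0 0;0.12 1.6 0 0 0 0 0;0.12 1.6 0 0 0 0 0;0.12 1.6 0 0 0 0 0;0.12 1.6 0 0 0 0 0;0.12 1.6 0 0 0 0 0;0.12 1.6 0 0 0 0 0;0.12 1.3 0 0 0 0 0;0.12 0.8 0 0 0 0 0;0.12 0.5 0 0 0 0 0;0.12 0.2 0 0 0 0 0"
}}

```text
time_s: 9.25
eef_pos: [0.5597, -0.0317, 0.2999]
eef_rot: [-0.0, 0.998, -0.069, -0.0]
wrist_force: [0.2, 0.7, -5.4]
opening: 0.188
```

{"api": "move_arm", "payload": {
  "rows": "0 0 0 0 0 1 0;0 0 0 0 0 2 0;0 0 0 0 0 3.5 0;0 0 0 0 0 5 0;0 0 0 0 0 5 0;0 0 0 0 0 5 0;0 0 0 0 0 5 0;0 0 0 0 0 5 0;0 0 0 0 0 5 0;0 0 0 0 0 5 0;0 0 0 0 0 5 0;0 0 0 0 0 5 0;0 0 0 0 0 5 0;0 0 0 0 0 5 0;0 0 0 0 0 5 0;0 0 0 0 0 5 0;0 0 0 0 0 5 0;0 0 0 0 0 3 0;0 0 0 0 0 1.5 0;0 0 0 0 0 1 0"
}}

```text
time_s: 11.25
eef_pos: [0.5597, -0.0308, 0.2999]
eef_rot: [-0.0, 0.708, -0.706, -0.0]
wrist_force: [0.0, 0.2, -5.4]
opening: 0.191
```

```bash
python3 - <<'E'
from h import *
p,Rm=st()
c=snap('scene','s4.png')
t=snap('top','t4.png');
cv2.imwrite('pics/s4c.png',cv2.hconcat([cv2.resize(c['color'][150:400,170:470],(480,400)),cv2.resize(t['color'][150:350,250:450],(400,400))[:,:320]]))
E
```

```text
t 11.25 p [ 0.5597 -0.0308  0.2999] F [ 0.   0.2 -5.4] open 0.191 q [-0.27  0.15  1.65  0.    1.34  1.3 ]
tx [ 0.002 -1.    -0.   ] ty [-1.    -0.002  0.   ] tz [-0.  0. -1.] pinch [ 0.5597 -0.0308  0.246 ]
```

View pics/s4c.png

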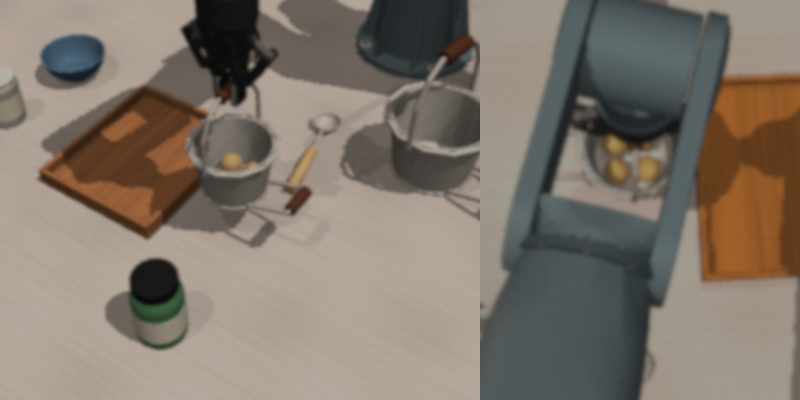

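{"api": "move_arm", "payload": {
  "rows": "0 0 0.3 0 0 0 0;0 0 0.7 0 0 0 0;0 0 0.8 0 0 0 0;0 0 0.8 0 0 0 0;0 0 0.8 0 0 0 0;0 0 0.8 0 0 0 0;0 0 0.7 0 0 0 0;0 0 0.6 0 0 0 0;0 0 0.5 0 0 0 0;0 0 0.3 0 0 0 0;0 0 0.2 0 0 0 0;0 0 0.2 0 0 0 0;0 0 0.1 0 0 0 0;0 0 0.1 0 0 0 0;0 0 0.1 0 0 0 0;0 0 0 0 0 0 0"
}}

```text
time_s: 12.95
eef_pos: [0.5602, -0.0315, 0.2312]
eef_rot: [-0.0, 0.708, -0.706, 0.001]
wrist_force: [-2.2, -0.2, 3.2]
opening: 0.193
```

```bash
python3 - <<'E'
from h import *
p,Rm=st()
c=snap('scene','s5.png')
cv2.imwrite('pics/s5c.png',cv2.resize(c['color'][170:350,220:420],None,fx=3,fy=3))
E
```

```text
t 12.95 p [ 0.5602 -0.0315  0.2312] F [-2.2 -0.2  3.2] open 0.193 q [-0.27  0.22  1.71 -0.    1.2   1.3 ]
tx [ 0.002 -1.     0.001] ty [-1.    -0.002 -0.002] tz [ 0.002 -0.001 -1.   ] pinch [ 0.5603 -0.0315  0.1773]
```

View pics/s5c.png

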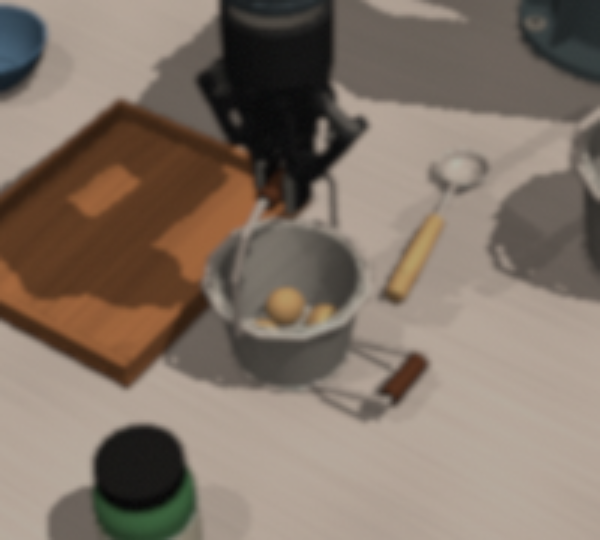

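Standing on the counter. Releasing and rising, then I'll measure again.

{"api": "move_arm", "payload": {
  "rows": "0 0 0 0 0 0 0.6;0 0 0 0 0 0 0.7;0 0 0 0 0 0 0.7;0 0 -1 0 0 0 0.7;0 0 -2.5 0 0 0 0.7;0 0 -3 0 0 0 0.7;0 0 -3 0 0 0 0.7;-3 0 -1 0 0 0 0.6;-4 0 0 0 0 0 0.6;-4 0 0 0 0 0 0.6;-3 0 0 0 0 0 0.6;0 0 0 0 0 0 0.6"
}}

```text
time_s: 14.2
eef_pos: [0.5589, 0.1121, 0.3358]
eef_rot: [-0.001, 0.709, -0.705, -0.0]
wrist_force: [0.2, -0.3, -1.0]
opening: 0.6
```

```bash
cat > loc.py <<'E'
from h import *
import sys
k=sys.argv[1]
p,Rm=st()
C={}
for n in ['wrist','scene','top']:
  C[n]=snap(n,n[0]+k+'.png')
  for q in ['bail_roller','tip_roller']+(['tray'] if n=='top' else []):
    for r in ctrl.trace(n,q):
      ys,xs=np.nonzero(r['region'])
      if len(xs)<8: continue
      m=cv2.minAreaRect(np.c_[xs,ys].astype(np.float32))
      z={'bail_roller':.174,'tip_roller':.032,'tray':.028}[q]
      print(n,q,round(r['confidence'],2),[np.round(x,1) for x in m],np.round(onz(C[n],xs.mean(),ys.mean(),z),4),[np.round(onz(C[n],u,v,z)[:2],3).tolist() for u,v in cv2.boxPoints(m)])
      C.setdefault(q,[]).append((n,ray(C[n],xs.mean(),ys.mean()),np.round((xs.mean(),ys.mean()))))
for q in ['bail_roller','tip_roller']:
  L=C.get(q,[])
  for i in range(len(L)):
    for j in range(i):
      if L[i][0]!=L[j][0]:
        x,e=tri([L[i][1],L[j][1]])
        if max(e)<.006: print(q,L[i][0],L[i][2],L[j][0],L[j][2],np.round(x,4),np.round(e,4))
E
python3 loc.py 6
```

```text
t 14.20 p [0.5589 0.1121 0.3358] F [ 0.2 -0.3 -1. ] open 0.600 q [-0.01  0.14  1.58  0.    1.41  1.55]
tx [ 0.006 -1.    -0.001] ty [-1.    -0.006 -0.001] tz [ 0.001  0.001 -1.   ] pinch [0.559  0.1122 0.2819]
wrist bail_roller 0.86 [array([574.4, 251.6]), array([38.6, 86.8]), np.float64(12.3)] [ 0.5594 -0.0321  0.174 ] [[0.535, -0.02], [0.587, -0.021], [0.582, -0.043], [0.53, -0.043]]
wrist bail_roller 0.71 [array([ 10., 297.]), array([60., 20.]), np.float64(90.0)] [0.5277 0.3007 0.174 ] [[0.548, 0.301], [0.548, 0.289], [0.508, 0.298], [0.508, 0.31]]
wrist tip_roller 0.94 [array([362.6, 195.9]), array([20.2, 54.3]), np.float64(2.1)] [0.5607 0.0772 0.032 ] [[0.536, 0.086], [0.585, 0.086], [0.584, 0.068], [0.535, 0.068]]
wrist tip_roller 0.51 [array([460.6, 181.3]), array([27.5, 36. ]), np.float64(37.9)] [ 0.5748 -0.008   0.032 ] [[0.569, 0.01], [0.594, -0.007], [0.579, -0.027], [0.554, -0.011]]
scene bail_roller 0.61 [array([455.7, 179.5]), array([10. , 21.1]), np.float64(51.3)] [0.2113 0.1441 0.174 ] [[0.239, 0.126], [0.163, 0.137], [0.187, 0.163], [0.26, 0.151]]
top bail_roller 0.68 [array([326.5, 219.5]), array([19.,  7.]), np.float64(90.0)] [ 0.5609 -0.0319  0.174 ] [[0.582, -0.024], [0.582, -0.04], [0.538, -0.039], [0.539, -0.023]]
top bail_roller 0.23 [array([333.5, 237.5]), array([11.,  9.]), np.float64(90.0)] [ 0.5177 -0.0459  0.174 ] [[0.531, -0.036], [0.531, -0.057], [0.506, -0.056], [0.506, -0.036]]
top tray 0.89 [array([401.2, 237.1]), array([102.9,  87.5]), np.float64(86.7)] [ 0.5345 -0.2208  0.028 ] [[0.666, -0.109], [0.674, -0.336], [0.409, -0.334], [0.403, -0.114]]
top tray 0.26 [array([127.5, 282. ]), array([38., 43.]), np.float64(90.0)] [0.4438 0.4772 0.028 ] [[0.491, 0.534], [0.488, 0.419], [0.392, 0.418], [0.393, 0.532]]
bail_roller top [327. 219.] wrist [575. 252.] [ 0.5603 -0.0315  0.1755] [0.0005 0.0005]
```

View pics/w6.png

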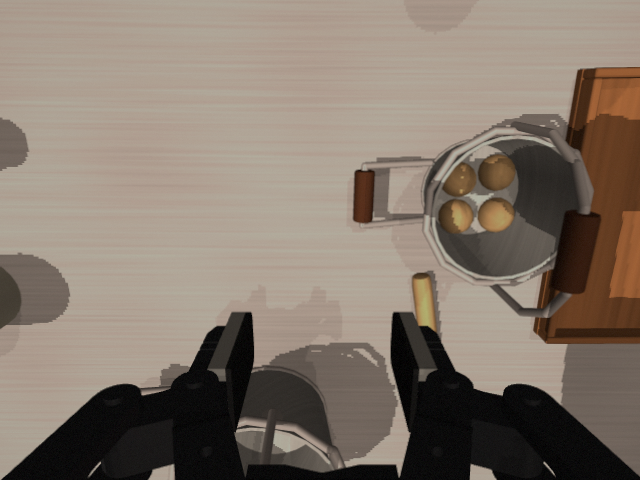

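View pics/s6.png

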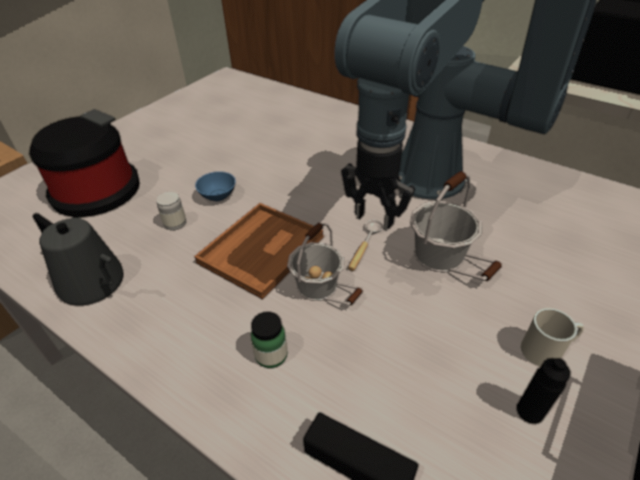

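The pail stands at about (0.560, -0.029), close beside the tray, with the bail upright and all four walnuts in. Its tipping grip is on the far side, at wrist (363,196), which works out to (0.5605, 0.077, 0.032). I lean the tool 20° and go to a pre-grasp.

{"api": "move_arm", "payload": {
  "rows": "0 0 0 0 5 0 0.45;0 0 0 0 5 0 0.45;0 0 0 0 5 0 0.45;0 0 0 0 5 0 0.45;-1.8 0 3 0 0 0 0.45;-1.8 -0.1 3 0 0 0 0.45;-1.8 -0.1 3 0 0 0 0.45;-1.7 0 3 0 0 0 0.45;0 0 0 0 0 0 0.45;0 0 0 0 0 0 0.45"
}}

```text
time_s: 15.7
eef_pos: [0.5613, 0.1341, 0.198]
eef_rot: [0.123, 0.697, -0.695, 0.123]
wrist_force: [0.4, -0.0, 1.0]
opening: 0.454
```

```bash
python3 - <<'E'
from h import *
p,Rm=st()
c=snap('wrist','w7.png')
for r in ctrl.trace('wrist','tip_roller'):
    ys,xs=np.nonzero(r['region']); 
    if len(xs)<8: continue
    x=onz(c,xs.mean(),ys.mean(),.032); print(round(r['confidence'],2),xs.mean(),ys.mean(),np.round(x,4),'tool rel TCP cm',np.round((Rm.T@(x-p))*100,2))
E
```

```text
t 15.70 p [0.5613 0.1341 0.198 ] F [ 0.4 -0.   1. ] open 0.454 q [ 0.17  0.37  1.63 -0.37  1.23  1.88]
tx [ 0.003 -0.939  0.343] ty [-1.    -0.002  0.001] tz [-0.    -0.343 -0.939] pinch [0.5612 0.1156 0.1474]
0.89 317.8631713554987 244.05498721227622 [0.5603 0.0773 0.032 ] tool rel TCP cm [-0.35  0.09 17.54]
```

View pics/w7.png

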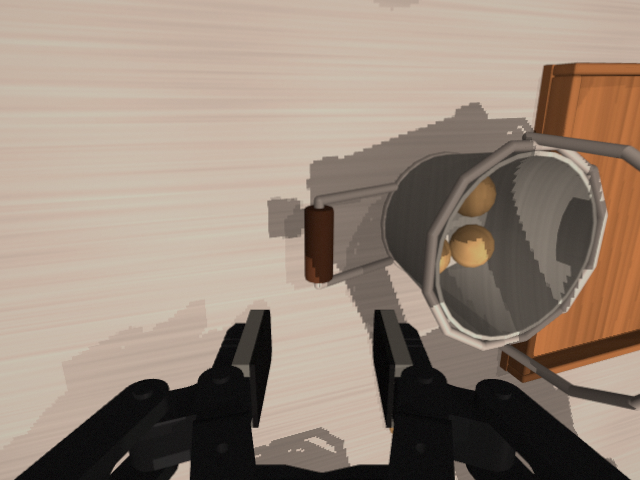

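The wrist view shows the tipping grip centred at (318,244). The fix is -0.35 cm in x and about 12 cm ahead.

{"api": "move_arm", "payload": {
  "rows": "-0.35 0.1 2 0 0 0 0.45;0 0 2 0 0 0 0.45;0 0 2 0 0 0 0.45;0 0 2 0 0 0 0.45;0 0 1.5 0 0 0 0.45;0 0 1.2 0 0 0 0.45;0 0 0.8 0 0 0 0.45;0 0 0.4 0 0 0 0.45;0 0 0 0 0 0 0.45"
}}

```text
time_s: 16.7
eef_pos: [0.5604, 0.0969, 0.0847]
eef_rot: [0.123, 0.697, -0.696, 0.123]
wrist_force: [-1.1, -0.5, 0.8]
opening: 0.454
```

```bash
python3 - <<'E'
from h import *
p,Rm=st()
c=snap('wrist','w8.png'); s=snap('scene')
cv2.imwrite('pics/s8c.png',cv2.hconcat([cv2.resize(s['color'][190:340,250:420],(454,400)),cv2.resize(c['color'],(340,400*340//533))[:0] if 0 else cv2.resize(c['color'],(346,400))]))
E
```

```text
t 16.70 p [0.5604 0.0969 0.0847] F [-1.1 -0.5  0.8] open 0.454 q [ 0.11  0.52  1.7  -0.41  1.01  1.92]
tx [ 0.002 -0.94   0.342] ty [-1.    -0.002  0.   ] tz [ 0.001 -0.342 -0.94 ] pinch [0.5604 0.0785 0.0341]
```

View pics/s8c.png

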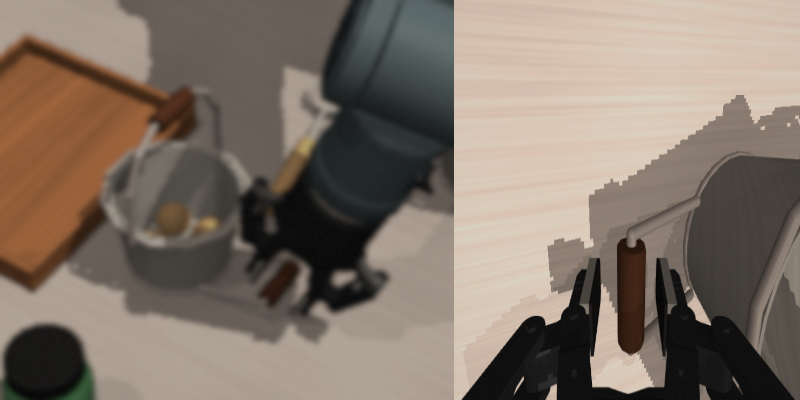

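{"api": "move_arm", "payload": {
  "rows": "0 0 0 0 0 0 0;0 0 0 0 0 0 0;0 0 0 0 0 0 0;0 0 0 0 0 0 0;0 0 0 0 0 0 0"
}}

```text
time_s: 17.3
eef_pos: [0.5607, 0.0972, 0.0853]
eef_rot: [0.122, 0.697, -0.696, 0.123]
wrist_force: [0.0, 1.3, 3.6]
opening: 0.192
```

```bash
cat > plan.py <<'E'
from h import *
p,Rm=st()
E=np.array([.0817,.028])   # f,z ; f=-(y)+(-.029)
def roller(th,s):
    t=np.radians(th); ph=t+np.radians(8.1)
    if s is None: B=np.array([.046,0])
    else: B=E-s*np.array([np.sin(ph),np.cos(ph)])
    return B+np.array([-.152*np.cos(t)+.032*np.sin(t), .152*np.sin(t)+.032*np.cos(t)])
W=[roller(a,None) for a in np.arange(0,45,4)]
for a,s in zip(np.linspace(47,82,11),np.linspace(.044,.006,11)): W.append(roller(a,s))
W=np.array(W); D=np.diff(W,axis=0)
for k,d in enumerate(D):
    w=np.array([0,-d[0],d[1]]); print(k,np.round(W[k+1],3),np.round(Rm.T@w*100,2))
E
python3 plan.py
```

```text
t 17.30 p [0.5607 0.0972 0.0853] F [0.  1.3 3.6] open 0.192 q [ 0.11  0.52  1.7  -0.41  1.01  1.92]
tx [ 0.002 -0.94   0.342] ty [-1.    -0.002 -0.001] tz [ 0.002 -0.342 -0.94 ] pinch [0.5608 0.0788 0.0346]
0 [-0.103  0.043] [ 0.6 -0.  -0.9]
1 [-0.1    0.053] [ 0.67 -0.   -0.86]
2 [-0.096  0.063] [ 0.72 -0.   -0.81]
3 [-0.091  0.073] [ 0.78  0.   -0.75]
4 [-0.086  0.082] [ 0.83  0.   -0.7 ]
5 [-0.08   0.091] [ 0.88  0.   -0.64]
6 [-0.073  0.1  ] [ 0.92  0.   -0.58]
7 [-0.066  0.108] [ 0.96  0.   -0.51]
8 [-0.058  0.115] [ 0.99  0.   -0.44]
9 [-0.05   0.122] [ 1.02  0.   -0.37]
10 [-0.041  0.129] [ 1.04  0.   -0.3 ]
11 [-0.035  0.136] [ 0.85  0.   -0.46]
12 [-0.025  0.145] [ 1.25  0.   -0.49]
13 [-0.014  0.153] [ 1.28  0.   -0.39]
14 [-0.003  0.16 ] [ 1.3   0.   -0.29]
15 [0.009 0.166] [ 1.32  0.   -0.19]
16 [0.021 0.171] [ 1.33  0.   -0.08]
17 [0.034 0.176] [1.33 0.   0.02]
18 [0.047 0.179] [1.32 0.   0.13]
19 [0.06  0.181] [1.31 0.   0.23]
20 [0.073 0.183] [1.28 0.   0.33]
21 [0.086 0.183] [1.25 0.   0.43]
```

Tipping grip held (opening 0.19). Lifting along the arc about the front bottom edge, first stage to about 44°.

{"api": "move_arm", "payload": {
  "rows": "0.3 0 -0.45 0 0 0 0;0.3 0 -0.45 0 0 0 0;0.65 0 -0.85 0 0 0 0;0.7 0 -0.8 0 0 0 0;0.8 0 -0.75 0 0 0 0;0.85 0 -0.7 0 0 0 0;0.9 0 -0.65 0 0 0 0;0.9 0 -0.6 0 0 0 0;0.95 0 -0.5 0 0 0 0;1 0 -0.45 0 0 0 0;1 0 -0.35 0 0 0 0;0 0 0 0 0 0 0"
}}

```text
time_s: 18.5
eef_pos: [0.5612, 0.0397, 0.1765]
eef_rot: [0.122, 0.697, -0.696, 0.124]
wrist_force: [0.4, 4.6, 7.9]
opening: 0.187
```

```bash
python3 - <<'E'
from h import *
p,Rm=st()
s=snap('scene')
cv2.imwrite('pics/s9c.png',cv2.resize(s['color'][160:340,180:400],None,fx=3,fy=3))
E
```

```text
t 18.50 p [0.5612 0.0397 0.1765] F [0.4 4.6 7.9] open 0.187 q [ 0.01  0.35  1.72 -0.39  1.11  1.76]
tx [ 0.    -0.939  0.343] ty [-1.    -0.001 -0.002] tz [ 0.003 -0.343 -0.939] pinch [0.5614 0.0212 0.1259]
```

View pics/s9c.png

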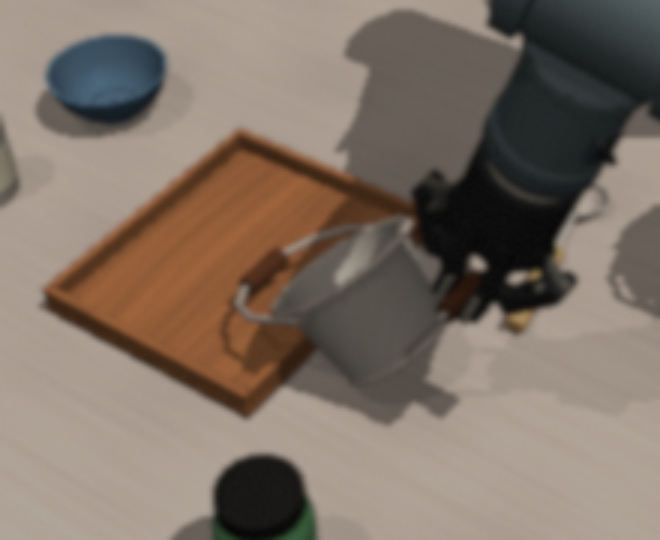

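The pail tips cleanly and its side is meeting the tray wall, with the mouth over the tray. I ease up slightly and continue over the wall.

{"api": "move_arm", "payload": {
  "rows": "0.2 0 -0.6 0 0 0 0;0.9 0 -0.6 0 0 0 0;1.25 0 -0.5 0 0 0 0;1.3 0 -0.4 0 0 0 0;1.3 0 -0.3 0 0 0 0;1.3 0 -0.2 0 0 0 0;1.3 0 -0.1 0 0 0 0;1.3 0 0 0 0 0 0;0 0 0 0 0 0 0"
}}

```text
time_s: 19.45
eef_pos: [0.5632, -0.0344, 0.2365]
eef_rot: [0.12, 0.696, -0.696, 0.126]
wrist_force: [-2.8, 9.2, 20.9]
opening: 0.188
```

```bash
python3 - <<'E'
from h import *
p,Rm=st()
s=snap('scene')
cv2.imwrite('pics/s10c.png',cv2.resize(s['color'][160:340,180:400],None,fx=3,fy=3))
E
```

```text
t 19.45 p [ 0.5632 -0.0344  0.2365] F [-2.8  9.2 20.9] open 0.188 q [-0.12  0.24  1.71 -0.38  1.16  1.6 ]
tx [-0.002 -0.939  0.343] ty [-1.    -0.002 -0.009] tz [ 0.009 -0.343 -0.939] pinch [ 0.5637 -0.0529  0.1859]
```

View pics/s10c.png

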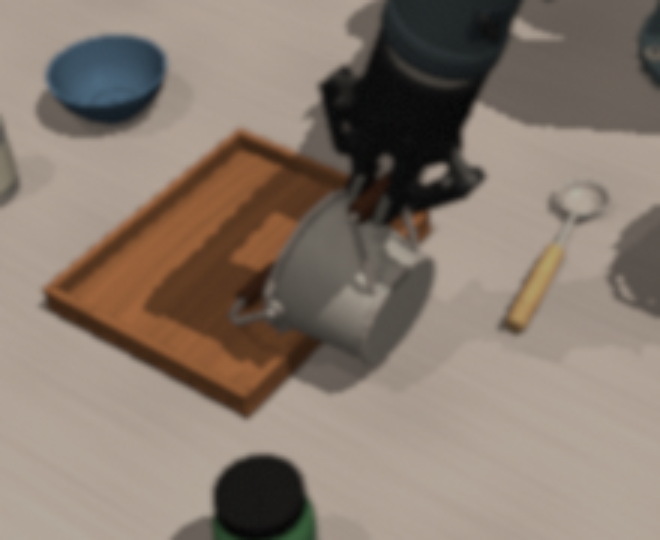

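The mouth is well over the tray, and the pail is now propped on its folded bail (about 21 N). I follow the arc forward about that point, keeping it lightly loaded.

{"api": "move_arm", "payload": {
  "rows": "1.25 0 -0.5 0 0 0 0;1.2 0 -0.4 0 0 0 0;1.15 0 -0.25 0 0 0 0;1.15 0 -0.2 0 0 0 0;1.1 0 -0.15 0 0 0 0"
}}

```text
time_s: 20.0
eef_pos: [0.5604, -0.084, 0.2646]
eef_rot: [0.123, 0.697, -0.696, 0.122]
wrist_force: [0.6, -0.7, -4.7]
opening: 0.185
```

```bash
python3 - <<'E'
from h import *
p,Rm=st()
s=snap('scene')
cv2.imwrite('pics/s11c.png',cv2.resize(s['color'][160:340,180:400],None,fx=3,fy=3))
E
```

```text
t 20.00 p [ 0.5604 -0.084   0.2646] F [ 0.6 -0.7 -4.7] open 0.185 q [-0.21  0.2   1.7  -0.37  1.19  1.49]
tx [ 0.002 -0.94   0.342] ty [-1.    -0.002  0.001] tz [-0.    -0.342 -0.94 ] pinch [ 0.5604 -0.1024  0.2139]
```

View pics/s11c.png

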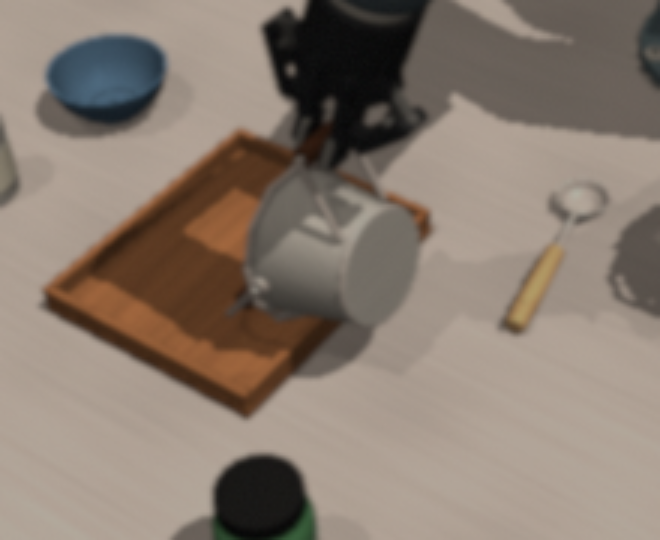

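{"api": "move_arm", "payload": {
  "rows": "1.3 0 0.1 0 0 0 0;1.5 0 0.15 0 0 0 0;1.5 0 0.15 0 0 0 0;1.5 0 0 0 0 0 0;1.3 0 -0.2 0 0 0 0;0.6 0 -0.8 0 0 0 0;0.3 0 -0.9 0 0 0 0;0.2 0 -0.5 0 0 0 0;0 0 0 0 0 0 0;0 0 0 0 0 0 0;0 0 0 0 0 0 0"
}}

```text
time_s: 21.15
eef_pos: [0.5607, -0.1524, 0.3109]
eef_rot: [0.123, 0.697, -0.695, 0.122]
wrist_force: [0.0, 0.5, -4.7]
opening: 0.186
```

```bash
python3 - <<'E'
from h import *
p,Rm=st()
s=snap('scene')
cv2.imwrite('pics/s12c.png',cv2.resize(s['color'][140:340,180:400],None,fx=3,fy=3))
print([(np.round(r['bbox']),round(r['confidence'],2)) for r in ctrl.look_for('scene','walnut0')])
E
```

```text
t 21.15 p [ 0.5607 -0.1524  0.3109] F [ 0.   0.5 -4.7] open 0.186 q [-0.33  0.17  1.64 -0.35  1.24  1.34]
tx [ 0.003 -0.94   0.341] ty [-1.    -0.003  0.001] tz [ 0.    -0.341 -0.94 ] pinch [ 0.5607 -0.1708  0.2602]
[(array([243., 266., 257., 283.]), 0.66), (array([280., 241., 294., 248.]), 0.48), (array([258., 244., 267., 256.]), 0.3)]
```

View pics/s12c.png

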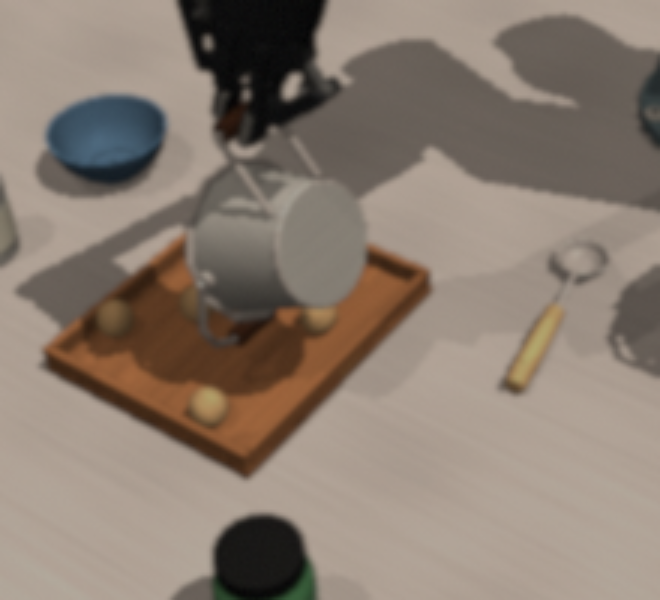

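All four walnuts are in the tray, at crop (114,318), (195,300), (208,405) and (318,318). The hanging weight dropped from 5.4 to 4.7 N, which fits an empty pail. I raise it and retreat in +y.

{"api": "move_arm", "payload": {
  "rows": "0.35 0 -0.9 0 0 0 0;0.35 0 -0.9 0 0 0 0;0.35 0 -0.9 0 0 0 0;-0.5 0 -0.2 0 0 0 0;-1 0 -0.35 0 0 0 0;-1.5 0 -0.55 0 0 0 0;-1.7 0 -0.6 0 0 0 0;-1.7 0 -0.6 0 0 0 0;-1.7 0 -0.6 0 0 0 0;-1.7 0 -0.6 0 0 0 0;-1.7 0 -0.6 0 0 0 0;-1.7 0 -0.6 0 0 0 0;-1.7 0 -0.6 0 0 0 0;-1.7 0 -0.6 0 0 0 0;-1.7 0 -0.6 0 0 0 0;-1.7 0 -0.6 0 0 0 0;-1.5 0 -0.55 0 0 0 0;-1 0 -0.35 0 0 0 0;-0.5 0 -0.2 0 0 0 0;0 0 0 0 0 0 0"
}}

```text
time_s: 23.25
eef_pos: [0.5603, 0.0912, 0.3388]
eef_rot: [0.123, 0.698, -0.695, 0.123]
wrist_force: [-0.0, 0.4, -4.7]
opening: 0.186
```

{"api": "move_arm", "payload": {
  "rows": "0 0 0 0 0 0 0;0 0 0 0 0 0 0;0 0 0 0 0 0 0"
}}

```text
time_s: 23.55
eef_pos: [0.5604, 0.0898, 0.3389]
eef_rot: [0.123, 0.697, -0.696, 0.123]
wrist_force: [-0.6, -0.5, -4.5]
opening: 0.187
```

```bash
python3 - <<'E'
from h import *
p,Rm=st()
s=snap('scene','s13.png')
print([(np.round(r['bbox']),round(r['confidence'],2)) for r in ctrl.look_for('scene','walnut0')])
E
```

```text
t 23.55 p [0.5604 0.0898 0.3389] F [-0.6 -0.5 -4.5] open 0.187 q [ 0.1   0.19  1.55 -0.35  1.44  1.72]
tx [ 0.001 -0.94   0.342] ty [-1.    -0.001  0.   ] tz [ 0.    -0.342 -0.94 ] pinch [0.5604 0.0714 0.2882]
[(array([523., 308., 585., 369.]), 0.72), (array([277., 239., 295., 249.]), 0.65), (array([249., 267., 257., 282.]), 0.63), (array([242., 231., 253., 246.]), 0.54)]
```

View pics/s13.png

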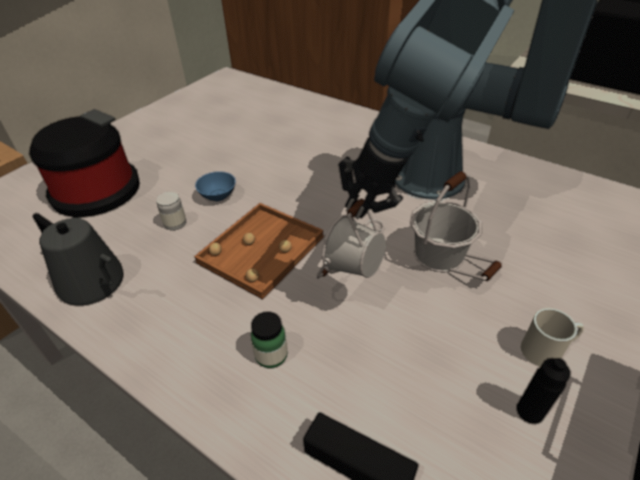

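The four walnuts lie in the tray at (215,249), (249,239), (286,245) and (252,275). The empty pail hangs clear of it. I lower it until the folded bail touches, then draw back so that it rights itself.

{"api": "move_arm", "payload": {
  "rows": "-0.4 0 1.1 0 0 0 0;-0.4 0 1.1 0 0 0 0;-0.4 0 1.1 0 0 0 0;-0.4 0 1.1 0 0 0 0;-0.4 0 1.1 0 0 0 0;-0.3 0 0.9 0 0 0 0;-1.1 0 0.15 0 0 0 0;-1.1 0 0.15 0 0 0 0;-1.05 0 -0.1 0 0 0 0;-1.05 0 -0.1 0 0 0 0;-1.1 0 0.1 0 0 0 0;-1.1 0 0.1 0 0 0 0;0 0 0 0 0 0 0"
}}

```text
time_s: 24.95
eef_pos: [0.5597, 0.1517, 0.2448]
eef_rot: [0.123, 0.698, -0.695, 0.123]
wrist_force: [-0.8, 0.1, -4.1]
opening: 0.189
```

```bash
python3 - <<'E'
from h import *
p,Rm=st()
s=snap('scene','s14.png')
cv2.imwrite('pics/s14c.png',cv2.resize(s['color'][160:340,260:480],None,fx=3,fy=3))
E
```

```text
t 24.95 p [0.5597 0.1517 0.2448] F [-0.8  0.1 -4.1] open 0.189 q [ 0.2   0.32  1.59 -0.35  1.32  1.87]
tx [ 0.004 -0.94   0.342] ty [-1.    -0.004  0.001] tz [ 0.    -0.342 -0.94 ] pinch [0.5598 0.1333 0.1941]
```

View pics/s14c.png

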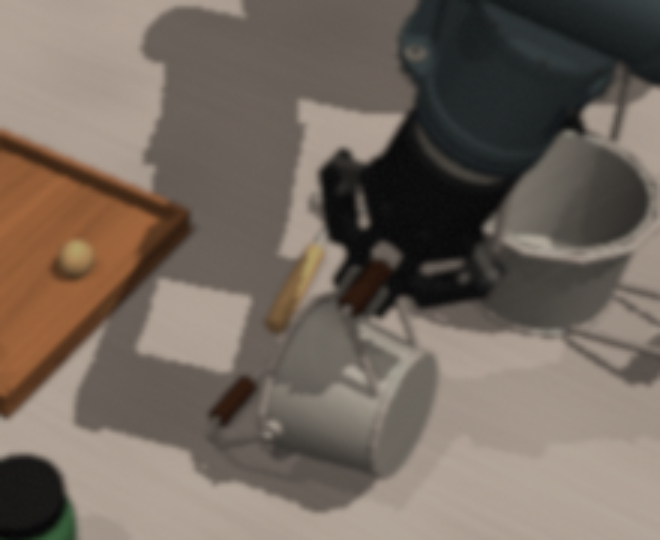

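The bail has folded ahead onto the counter and the pail is about to lie on its lip. Righting it from here would end too near the grinder. I lift 3 cm, shift 13 cm in -y and repeat.

{"api": "move_arm", "payload": {
  "rows": "0.35 0 -1 0 0 0 0;0.35 0 -1 0 0 0 0;0.35 0 -1 0 0 0 0;0.35 0 -0.7 0 0 0 0;0.8 0 0.3 0 0 0 0;1.5 0 0.55 0 0 0 0;1.9 0 0.7 0 0 0 0;1.9 0 0.7 0 0 0 0;1.9 0 0.7 0 0 0 0;1.9 0 0.7 0 0 0 0;1.5 0 0.55 0 0 0 0;0.8 0 0.3 0 0 0 0;0 0 0 0 0 0 0;0 0 0 0 0 0 0;0 0 0 0 0 0 0;0 0 0 0 0 0 0"
}}

```text
time_s: 26.6
eef_pos: [0.5605, 0.0206, 0.2848]
eef_rot: [0.122, 0.698, -0.695, 0.123]
wrist_force: [0.7, -0.2, -5.0]
opening: 0.186
```

```bash
python3 - <<'E'
from h import *
p,Rm=st()
s=snap('scene','s15.png')
cv2.imwrite('pics/s15c.png',cv2.resize(s['color'][160:340,260:480],None,fx=3,fy=3))
E
```

```text
t 26.60 p [0.5605 0.0206 0.2848] F [ 0.7 -0.2 -5. ] open 0.186 q [-0.02  0.2   1.65 -0.36  1.29  1.65]
tx [ 0.003 -0.94   0.342] ty [-1.    -0.003  0.   ] tz [ 0.001 -0.342 -0.94 ] pinch [0.5606 0.0021 0.2341]
```

View pics/s15c.png

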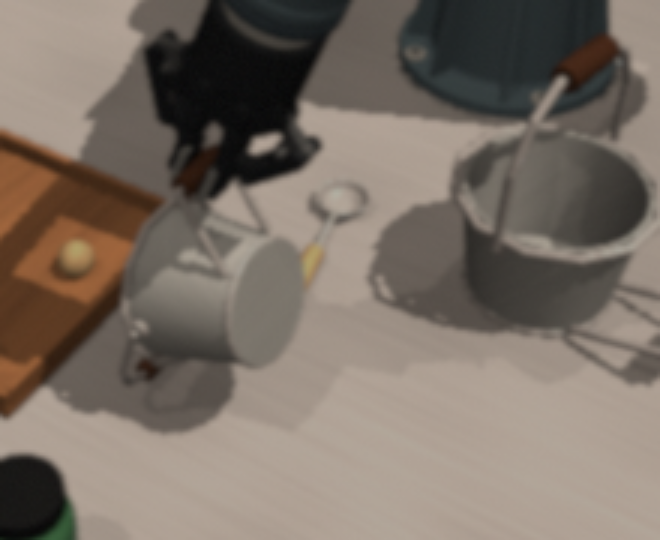

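{"api": "move_arm", "payload": {
  "rows": "-0.3 0 0.7 0 0 0 0;-0.3 0 0.7 0 0 0 0;-1.1 0 0.15 0 0 0 0;-1.1 0 0.15 0 0 0 0;-1.05 0 -0.1 0 0 0 0;-1.05 0 -0.1 0 0 0 0;-1.1 0 0.1 0 0 0 0;-1.1 0 0.1 0 0 0 0;-0.85 0 0.65 0 0 0 0;-0.85 0 0.65 0 0 0 0;-0.9 0 -0.1 0 0 0 0;-0.9 0 -0.1 0 0 0 0;-0.8 0 -0.05 0 0 0 0;-0.8 0 -0.05 0 0 0 0;-0.8 0 0.05 0 0 0 0;-0.8 0 0.05 0 0 0 0;-1 0 0.15 0 0 0 0;-1 0 0.15 0 0 0 0;0 0 0 0 0 0 0"
}}

```text
time_s: 28.55
eef_pos: [0.564, 0.1588, 0.2077]
eef_rot: [0.119, 0.697, -0.695, 0.127]
wrist_force: [-0.9, 3.4, 27.4]
opening: 0.186
```

```bash
python3 - <<'E'
from h import *
p,Rm=st()
s=snap('scene','s16.png')
cv2.imwrite('pics/s16c.png',cv2.resize(s['color'][160:340,260:480],None,fx=3,fy=3))
E
```

```text
t 28.55 p [0.564  0.1588 0.2077] F [-0.9  3.4 27.4] open 0.186 q [ 0.22  0.38  1.6  -0.36  1.25  1.91]
tx [ 0.    -0.939  0.343] ty [-1.    -0.004 -0.011] tz [ 0.012 -0.343 -0.939] pinch [0.5647 0.1404 0.157 ]
```

View pics/s16c.png

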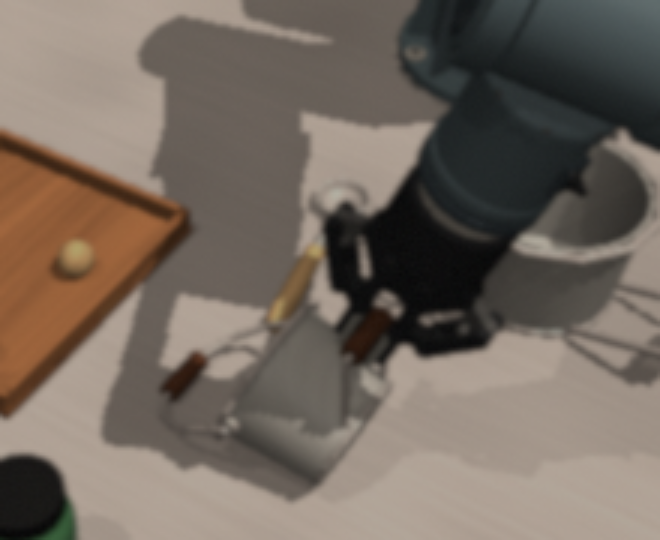

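The pail lies on its front side and the tool is pressing a little. I relieve that and rotate it back about the bottom edge.

{"api": "move_arm", "payload": {
  "rows": "0.2 0 -0.55 0 0 0 0;-1.3 0 -0.3 0 0 0 0;-1.3 0 -0.3 0 0 0 0;-1.35 0 -0.05 0 0 0 0;-1.35 0 -0.05 0 0 0 0;-1.35 0 0.15 0 0 0 0;-1.35 0 0.15 0 0 0 0;0 0 0 0 0 0 0"
}}

```text
time_s: 29.4
eef_pos: [0.5603, 0.2366, 0.1836]
eef_rot: [0.121, 0.698, -0.695, 0.123]
wrist_force: [1.1, 1.9, 5.2]
opening: 0.189
```

```bash
python3 - <<'E'
from h import *
p,Rm=st()
s=snap('scene','s17.png')
cv2.imwrite('pics/s17c.png',cv2.resize(s['color'][160:340,260:480],None,fx=3,fy=3))
E
```

```text
t 29.40 p [0.5603 0.2366 0.1836] F [1.1 1.9 5.2] open 0.189 q [ 0.34  0.47  1.52 -0.34  1.28  2.02]
tx [ 0.003 -0.94   0.34 ] ty [-1.    -0.004 -0.002] tz [ 0.003 -0.34  -0.94 ] pinch [0.5604 0.2183 0.133 ]
```

View pics/s17c.png

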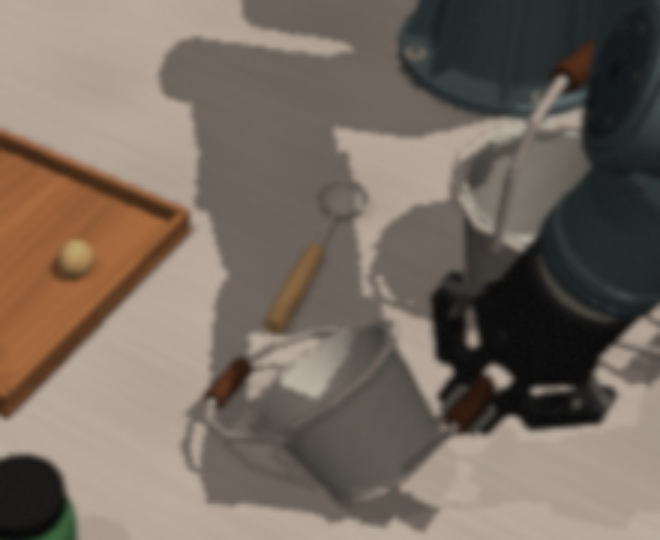

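{"api": "move_arm", "payload": {
  "rows": "-1.3 0 0.4 0 0 0 0;-1.3 0 0.4 0 0 0 0;-1.2 0 0.6 0 0 0 0;-1.2 0 0.6 0 0 0 0;-1.1 0 0.8 0 0 0 0;-1.1 0 0.8 0 0 0 0;-0.9 0 1 0 0 0 0;-0.9 0 1 0 0 0 0;-0.45 0 0.65 0 0 0 0;-0.4 0 0.5 0 0 0 0;0 0 0 0 0 0 0"
}}

```text
time_s: 30.55
eef_pos: [0.5596, 0.3028, 0.0859]
eef_rot: [0.124, 0.697, -0.695, 0.123]
wrist_force: [0.1, -3.3, 2.8]
opening: 0.19
```

```bash
python3 - <<'E'
from h import *
p,Rm=st()
s=snap('scene','s18.png')
cv2.imwrite('pics/s18c.png',cv2.resize(s['color'][180:360,280:500],None,fx=3,fy=3))
E
```

```text
t 30.55 p [0.5596 0.3028 0.0859] F [ 0.1 -3.3  2.8] open 0.190 q [ 0.43  0.67  1.44 -0.34  1.2   2.15]
tx [ 0.002 -0.939  0.344] ty [-1.    -0.002  0.001] tz [-0.001 -0.344 -0.939] pinch [0.5596 0.2842 0.0353]
```

View pics/s18c.png

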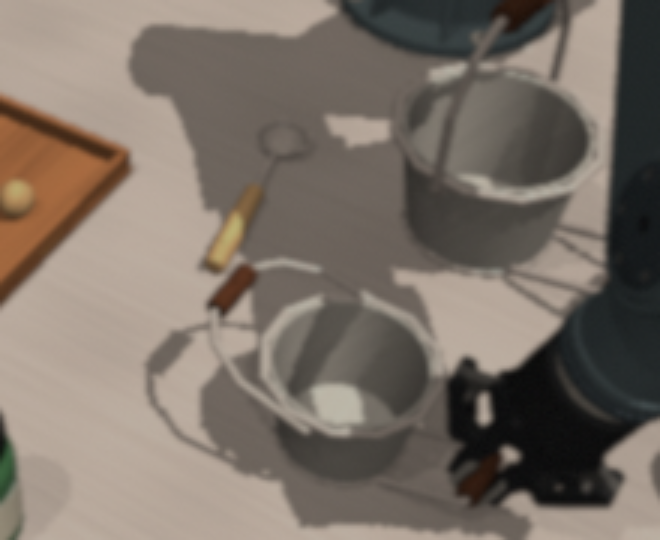

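The pail is upright and empty, its bail folded forward, well clear of the tray. Releasing and backing off along the fingers.

{"api": "move_arm", "payload": {
  "rows": "0 0 0 0 0 0 0.45;0 0 0 0 0 0 0.45;0 0 0 0 0 0 0.45;0 0 -0.5 0 0 0 0.45;0 0 -1 0 0 0 0.45;0 0 -2 0 0 0 0.45;0 0 -2 0 0 0 0.45;0 0 -2 0 0 0 0.45;0 0 -2 0 0 0 0.45;0 0 -2 0 0 0 0.45;0 0 -2 0 0 0 0.45;0 0 -2 0 0 0 0.45;0 0 0 0 0 0 0.45;0 0 0 0 0 0 0.45;0 0 0 0 0 0 0.45;0 0 0 0 0 0 0.45;0 0 0 0 0 0 0.45"
}}

```text
time_s: 32.3
eef_pos: [0.5594, 0.3562, 0.2313]
eef_rot: [0.124, 0.697, -0.696, 0.123]
wrist_force: [-0.9, -0.0, -0.4]
opening: 0.449
```

```bash
python3 - <<'E'
from h import *
p,Rm=st()
s=snap('scene','s19.png'); t=snap('top','t19.png')
for q in ['mug','tea_jar','bowl','spoon','tin','tray','walnut0','pail']: print(q,[(np.round(r['bbox']).tolist(),round(r['confidence'],2)) for r in ctrl.look_for('top',q)])
a=cv2.imread('pics/top0.png');d=cv2.absdiff(a,t['color']).max(2)
cv2.imwrite('pics/t19c.png',t['color'])
E
```

```text
t 32.30 p [0.5594 0.3562 0.2313] F [-0.9 -0.  -0.4] open 0.449 q [ 0.5   0.56  1.29 -0.31  1.47  2.13]
tx [ 0.002 -0.939  0.343] ty [-1.    -0.002  0.002] tz [-0.001 -0.343 -0.939] pinch [0.5594 0.3377 0.1807]
mug [([126.0, 266.0, 149.0, 297.0], 0.95)]
tea_jar [([296.0, 126.0, 326.0, 166.0], 0.85), ([411.0, 228.0, 422.0, 243.0], 0.6)]
bowl [([486.0, 252.0, 534.0, 299.0], 0.76)]
spoon [([308.0, 264.0, 332.0, 343.0], 0.76)]
tin [([488.0, 196.0, 525.0, 225.0], 0.8)]
tray [([353.0, 186.0, 449.0, 293.0], 0.94)]
walnut0 [([372.0, 241.0, 386.0, 254.0], 0.44)]
pail [([189.0, 302.0, 280.0, 378.0], 0.65), ([296.0, 128.0, 326.0, 168.0], 0.32)]
```

View pics/s19.png

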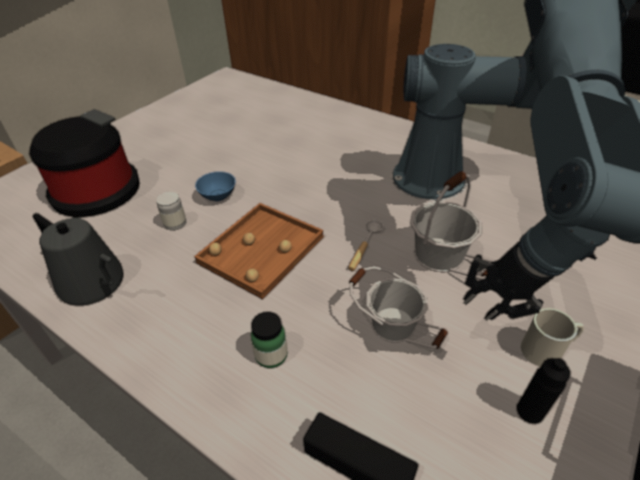

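View pics/t19.png

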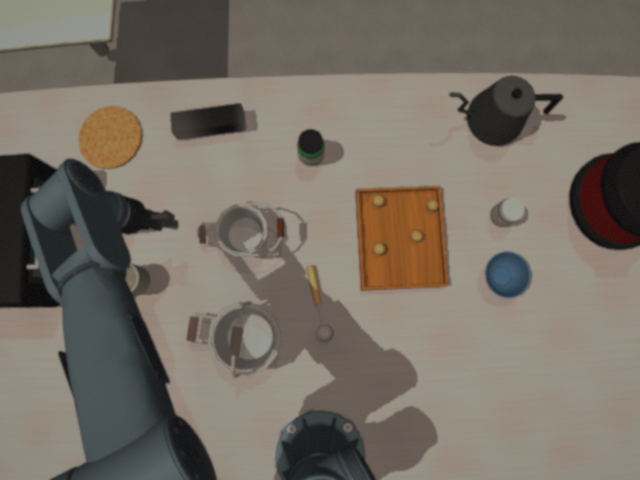

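The final views show four walnuts in the tray, at top (378,201), (433,205), (417,237) and (380,249). The pail stands upright and empty at (243,230), clear of the tray. The robot touches nothing and the bystanders have not moved.

```bash
python3 -c "
from bench import ctrl
print(ctrl.hand_in())"
```

```text
the job is handed in; nothing more can be done
None
```

The job is done and handed in at about 32 s of the 72 s allowed.

**What I did**
- I lifted the small pail by its bail and stood it close beside the tray's +y side, its tipping grip on the far side, with all four walnuts still in, and let go.
- I took the tipping grip with the tool leaned 20° and tipped the pail over the tray wall. All four walnuts fell into the tray.
- I set the empty pail back upright on the counter, about 0.2 m from the tray, and let go.

**Last checks**
- **Walnuts:** four are visible lying in the tray in both the scene and the top picture. The network found only one of them in the last top picture; I counted the rest by eye.
- **Pail:** it stands empty and upright with its bail folded forward. The network missed it in the last top picture, but it shows plainly there.
- **Bystanders:** the mug, jar, bowl, spoon and tin are where they were, to within detection noise. The arm partly hides the mug in the last top picture. I could check the grinder only by eye in the scene picture.
- **Robot:** it is clear of everything, with about 1 N on the wrist.

**Off plan**
- **Pressing:** the held pail pressed on the tray with up to about 21 N while tipping, and on the counter with up to about 27 N while being righted, as read at the wrist at the end of each move.
- **Set-down:** the first try at putting the pail down was heading too near the grinder, so I lifted it again, moved it over and repeated.

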